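# Clamp the honey jar on the right ratchet click

### The arm

A 7-joint arm with a two-finger parallel gripper is mounted at the origin on a cart in front of the work surface, level with it; the furniture and walls round the work are solid. World frame = base frame: x ahead of the robot, y to its left, z up, the work surface at z = 0. Lengths are in m, angles in rad, forces in N, time in s.
With the tool pointing down it reaches from about 0.4 to 0.9 m from the base axis. Payload 5.5 kg.
Tool frame: the origin (TCP) lies midway between the tips of the shut fingers; the grasp point (between the pads) lies 19 mm behind it (manip.grip_depth is the distance from the TCP to the grasp point, in m); z points along the fingers, y is the line along which they close (so a half turn about z gives the same grasp; the last joint's range is limited). The gripper opens to 92 mm and grips with 3 to 60 N. Pads are 19 mm wide; open, the fingers measure 130 mm over their backs; the gripper's body (75 mm by 190 mm) begins 47 mm behind the grasp point.
Start: joints at [-1.017, 0.501, -0.427, 1.55, 0.221, 1.138, -0.21], TCP at [0.186, 0.623, 0.227] pointing down, gripper open.
Joint ranges: [-2.88, 2.88], [-0.31, 2.03], [-1.54, 1.56], [0.2, 2.42], [-1.41, 4.55], [0.19, 2.02], [-2.57, 2.57]. Speed limits (rad/s): [2.57, 2.57, 3.14, 3.14, 3.14, 3.14, 3.14].

### API

Orientations are given as a unit quaternion [x, y, z, w].
In Python, from bench import manip, effector, viewer gives the robot as it stands. Calls block until the motion is done:
- manip.move_pose(position, orientation): joint-space move of the TCP to a pose.
- manip.servo_line(position, ori=None, vel=0.15): straight line of the TCP; ori=None keeps the orientation; vel is the mean speed in m/s.
- manip.movej(angles): joint-space move.
- effector.open_jaws() and effector.close(f_grip=None): open the fingers fully, or close them until they stop; f_grip is the grip in N (None keeps the last).
- manip.sleep(seconds).
- manip.solve_ik(position, orientation): joint angles nearest the present ones, or None.
- viewer.get_image(name): name is "scene" or "side" or "wrist"; returns the picture (420x560x3 uint8, red, green, blue); there is no depth.
- viewer.get_calibration(name): a dict with "vfov" (degrees; the focal length in pixels is half the picture's height over the tangent of half this angle, whatever the lens; pixels are square), "cx", "cy" (the principal point, pixels), "dist_coeffs" ([k1, k2, p1, p2, k3] as OpenCV has them; the pictures are not rectified), "eye" and "attitude" of the camera in the world. Camera axes: x right, y down, z forward; pixel columns grow to the right and rows downward; lengths in m; the calibration is good to about 2 mm. A picture is of the moment at which its call begins: read the wrist's pose just before it. get_calibration takes no time and is no camera call; for the wrist camera it gives the pose at the moment of the call.
A pose or a line that the arm cannot do raises manip.PlanningError and nothing moves.
- manip.hand_in(): hands the job in; it is judged then, once.
Readings, each from a call of its own:
- manip.current_clock(): time.
- manip.current_q(): joint angles.
- manip.current_joint_velocities(): joint speeds.
- manip.current_tau(): joint torques, N m.
- manip.current_tool_pos(): TCP position.
- manip.current_tcp_rot(): TCP orientation.
- manip.current_force(): force on the tool from outside, world axes, zero at the start.
- manip.current_wrist_torque(): the same for the moment, N m.
- manip.current_finger_gap(): finger opening in m.
- manip.current_gripper_force(): force on a finger pad.
Only numpy, scipy, OpenCV 4.12 (cv2) and the standard library are available. Lean on these libraries where they do the work, as an engineer would, in place of code of your own. Each camera call takes 0.05 s, during which the arm holds its last target. There are 200 camera calls.

### The job

Stand the honey jar upright in the open bay of the jar clamp and let go of it. Then turn the clamp's knob clockwise until the sprung jaw meets the jar, pressing it against the stop jaw, and about two clicks further, so that the pawl catches there and the jar is held firmly but never overtightened. Let go of the knob and leave the garlic, the tin and the cup where they are.

Things in the scene. Friction and masses are not known exactly. Their poses are not given: they have to be found in the camera images.
- honey_jar: Honey jar with a dark label and white lid, 99 mm high, 0.3 to 0.6 kg, loose, standing on the worktop. Its body is round, 56 to 59 mm across; the lid is 57 mm across, from 88 to 99 mm up, with a clasp that makes it 62 mm along own y. Origin: centre of the underside, z up.
- clamp: Jar clamp fixed to the worktop: steel foot 254 x 108 x 8 mm, x from -78 to 176 mm, with a jar bay at one end and a grey gear housing (96 x 108 mm, top 34 mm above the worktop) at the other. Origin on the worktop under the middle of the bay; x points from the bay to the knob, whose upright axis is at x = 128 mm, y = 0; z up.
- bay (a point): Middle of the bay floor, on the clamp's foot, 8 mm above the worktop: the jar's underside goes here. Axes as the clamp's. A jar centred here clears both jaws by at least 3.5 mm at any yaw.
- stop_side (a point): Point on the foot, 34 mm from the bay's middle toward -x: about where the stop jaw stands, a block 64 mm wide, top 48 mm above the worktop, with two upright rubber ribs (radius 4 mm, 14 mm to either side). It does not move, but it has been set with its rib centres anywhere from here to 14 mm farther from the bay; the setting is not measured and must be felt.
- carriage: Driven slide that carries the sprung jaw (56 mm wide, top 44 mm above the worktop, rubber face at clamp x = +34.5 mm when open). Frame equals the clamp's when open; it moves toward the stop jaw (-x) 22 mm per rad of the knob. The jaw gives way on a spring: 2 N preload, then 1.56 N per mm, up to 20 mm.
- jaw_top (a point): Top middle of the carriage, behind the sprung jaw. With the jar against the stop each click adds 6 N to the hold: after letting go 2 to 7 N at the first click from there, 7 to 12 N at the second, 12 to 18 N at the third. Firm is 5.5 to 14 N after letting go; over 22 N at any time is overtightened. 1 N of hold is felt at the knob as 0.022 N m.
- knob_grip (a point): On the knob's axis, 74 mm above the worktop, the height to grip. The grip is an upright black bar 46 mm long, 14 mm thick, from 52 to 86 mm above the worktop, on a hub of radius 15 mm (42 to 52 mm) above the ratchet wheel. Site x: along the bar, and along the clamp's x with the knob at 0; it turns with the knob. z up.
- knob (a joint): Turn of the knob, rad, clockwise from above positive; starts at 0 (jaw open, a stop), end stop at 2.0. Tightening takes 0.7 to 1.5 rad in all, depending on the stop jaw. Just past a click it needs about 0.03 N m plus 0.01 per rad; up to 0.06 more while it slides the jar toward the stop, up to 0.1 more as the pawl climbs a tooth, and the hold on the jar. It cannot be turned back.
- pawl (a joint): Angle, rad, of the small brass pawl beside the ratchet wheel (36 teeth) on the housing: about 0 when dropped behind a tooth, up to 0.1 riding over one. It drops each time the knob passes a multiple of 0.1745 rad; let go, the knob rests 0.01 (no load) to 0.05 rad short of it. Let go between two teeth it springs back to the last.
- garlic: Bystander: garlic bulb, about 50 mm, loose. Origin: underside.
- tuna_tin: Bystander: low round tin, 86 mm across, 40 mm high, loose. Origin: underside.
- small_cup: Bystander: small white cup, 58 mm across, 56 mm high, with handle, loose. Origin: underside.
Things that resemble listed ones, but are neither listed nor needed, are in the scene too. Leave any orange look-alike of the honey_jar alone.

How it is judged:
By the outcome, as a careful person would: the job done as asked, in the order asked, and still so for the second after the job is handed in, with the robot touching nothing.
It also fails if it takes over 54 s, if anything falls off the work surface, if the arm or the gripper's body presses on something with over 40 N, if the wrist force passes 120 N, or if a joint passes its speed limit or range.

## Working session

There is one attempt and no reset: what is moved stays moved. The work goes in short steps, each a Python script; the robot and the scene stay as the last script left them, time stands still between calls to the robot, and variables do not carry over. Pictures are saved under pics/ and viewed, at most 10 in all, crops included, and the job is handed in when it is done.

```bash
ls; mkdir -p pics
python3 - <<'E'
from bench import manip, effector, viewer
import cv2
for n in ["scene","side"]:
    im=viewer.get_image(n); cv2.imwrite(f"pics/{n}0.png",im[:,:,::-1]); print(n,viewer.get_calibration(n))
print(manip.current_clock(),manip.current_tcp_rot(),manip.grip_depth)
E
```

```text
pics
scene {'vfov': 44.75476621484485, 'cx': 278.40730941344765, 'cy': 206.86089227898267, 'dist_coeffs': array([-0.1375706,  0.       ,  0.       ,  0.       ,  0.       ]), 'eye': array([-0.29968831,  0.58961966,  0.66608465]), 'attitude': array([-0.48428081,  0.73892022, -0.39423893,  0.2530705 ])}
side {'vfov': 54.07510689591672, 'cx': 279.1671549868003, 'cy': 205.64575583128413, 'dist_coeffs': array([-0.12493464,  0.        ,  0.        ,  0.        ,  0.        ]), 'eye': array([ 0.18004544, -0.58705994,  0.70037982]), 'attitude': array([ 0.87536972, -0.15598051,  0.08289309, -0.45002963])}
0.1 [ 1.44868570e-01  9.89450511e-01 -8.70420524e-04 -1.62255031e-04] 0.0188
```

View pics/scene0.png

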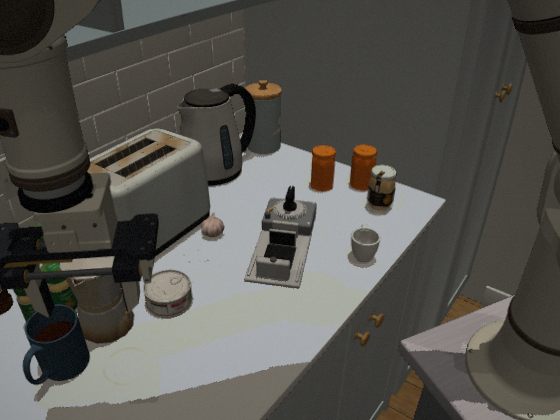

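View pics/side0.png

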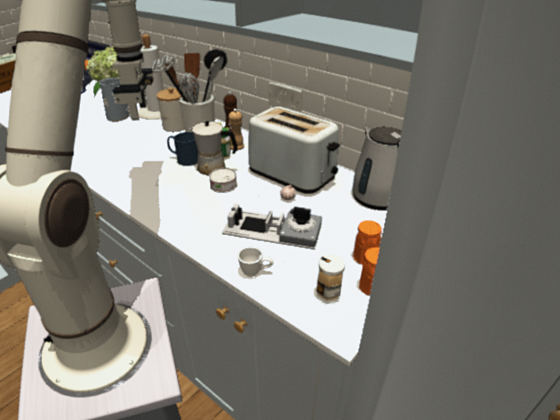

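The scene view shows the jar with its white lid at (383,172), its base near (380,205), the clamp from (247,277) to (316,203), with the bay near and the knob at (290,195). In the side view the jar is at (330,278) and the clamp runs from (224,235) to (322,240). Next I'll enlarge both.

```bash
cat > h.py <<'E'
from bench import manip, effector, viewer
import cv2, numpy as np
from scipy.spatial.transform import Rotation as R
def ray(cal,px):
    f=210/np.tan(np.radians(cal["vfov"])/2)
    K=np.array([[f,0,cal["cx"]],[0,f,cal["cy"]],[0,0,1]])
    u=cv2.undistortPoints(np.array(px,float).reshape(-1,1,2),K,np.array(cal["dist_coeffs"]))[:,0]
    d=R.from_quat(cal["attitude"]).apply(np.c_[u,np.ones(len(u))])
    return np.array(cal["eye"]),d
def plane(cal,px,z):
    e,d=ray(cal,px); return e+d*((z-e[2])/d[:,2])[:,None]
def pix(cal,P):
    f=210/np.tan(np.radians(cal["vfov"])/2)
    K=np.array([[f,0,cal["cx"]],[0,f,cal["cy"]],[0,0,1]])
    p=R.from_quat(cal["attitude"]).inv().apply(np.atleast_2d(P)-cal["eye"])
    return cv2.projectPoints(p,np.zeros(3),np.zeros(3),K,np.array(cal["dist_coeffs"]))[0][:,0]
def down(yaw): # tool z down, tool y axis direction = yaw (world angle of closing line)
    y=np.array([np.cos(yaw),np.sin(yaw),0]);z=np.array([0,0,-1.]);x=np.cross(y,z)
    return R.from_matrix(np.c_[x,y,z]).as_quat()
def state(s=""):
    print(s,round(manip.current_clock(),2),manip.current_tool_pos().round(4),np.round(manip.current_force(),1),np.round(manip.current_wrist_torque(),2),round(manip.current_finger_gap(),4),np.round(manip.current_gripper_force(),1))
E
python3 - <<'E'
from h import *
a=cv2.imread("pics/scene0.png");b=cv2.imread("pics/side0.png")
z=lambda im,x,y,w,h,s:cv2.resize(im[y:y+h,x:x+w],None,fx=s,fy=s,interpolation=cv2.INTER_CUBIC)
c=np.zeros((600,800,3),np.uint8)
c[:400,:320]=z(a,240,180,80,100+10,5)[:400] if 0 else z(a,240,180,80,100,5)[:,:320] if 0 else z(a,240,185,80,100,4)
c[:400,320:800]=z(b,215,185,120,100,4)
c[400:600,0:200]=z(a,355,160,50,50,4)
c[400:600,220:420]=z(b,305,250,50,50,4)
cv2.imwrite("pics/crop1.png",c)
E
```

```text
(no output)
```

View pics/crop1.png

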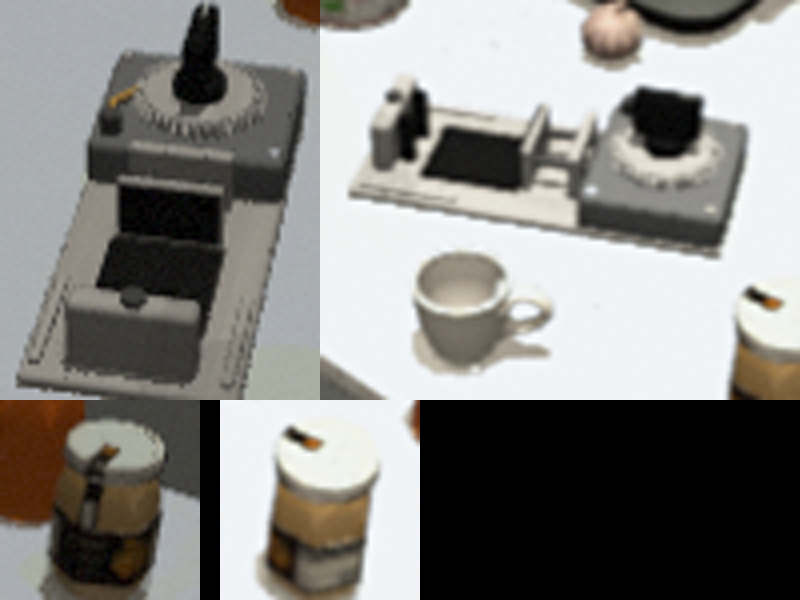

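The enlarged crops show the clamp with the stop jaw near the scene camera, the housing corners sharp, and the knob bar along the clamp axis. The jar lid is centred at (383.7,171.5) in scene and (332,264.5) in side, and its clasp faces the stop side.

Run:
```python
from h import *
A=viewer.get_calibration("scene");B=viewer.get_calibration("side")
s=lambda l:[(240+x/4,185+y/4) for x,y in l]
t=lambda l:[(215+(x-320)/4,185+y/4) for x,y in l]
print("housing scene",plane(A,s([(120,52),(306,68),(285,178),(90,155)]),.034).round(4))
print("foot scene near l,r",plane(A,s([(16,383),(238,395)]),.008).round(4))
print("housing side fr,nl,nr",plane(B,t([(748,124),(580,205),(722,232)]),.034).round(4))
print("foot side ",plane(B,t([(348,193)]),.008).round(4))
print("lid",plane(A,[(383.75,171.5)],.099),plane(B,[(332,264.5)],.099))
print("clasp side",plane(B,[(305+(320-220)/4,250+45/4),(305+(285-220)/4,250+32/4)],.099), "scene",plane(A,[(355+110/4,160+50/4)],.099))
print("garlic,cup,tin", plane(A,[(213,233)],.01),plane(A,[(365,235)],.056),plane(A,[(168,282)],.04))
print("orange",plane(A,[(323,152),(364,151)],.1))
```

```text
housing scene [[0.5921 0.2125 0.034 ]
 [0.5361 0.1229 0.034 ]
 [0.4484 0.1804 0.034 ]
 [0.507  0.2657 0.034 ]]
foot scene near l,r [[0.3836 0.3546 0.008 ]
 [0.3345 0.2613 0.008 ]]
housing side fr,nl,nr [[0.5993 0.2021 0.034 ]
 [0.4631 0.1612 0.034 ]
 [0.5367 0.1066 0.034 ]]
foot side  [[0.334  0.2544 0.008 ]]
lid [[ 0.50076162 -0.02435482  0.099     ]] [[ 0.50589245 -0.03642298  0.099     ]]
clasp side [[ 0.50630111 -0.02596324  0.099     ]
 [ 0.49311213 -0.01027217  0.099     ]] scene [[ 0.49809804 -0.01925108  0.099     ]]
garlic,cup,tin [[0.54794321 0.36333638 0.01      ]] [[0.36374511 0.10467001 0.056     ]] [[0.40053423 0.49401253 0.04      ]]
orange [[ 0.63298368  0.059149    0.1       ]
 [ 0.59998344 -0.03398585  0.1       ]]
```

Run:
```python
from h import *
c=viewer.get_calibration("wrist"); T=R.from_quat(manip.current_tcp_rot())
print("cam in tool",T.inv().apply(c["eye"]-manip.current_tool_pos()).round(4),(T.inv()*R.from_quat(c["attitude"])).as_matrix().round(2).tolist(),c["vfov"])
az=np.radians(56)
for name,p in [("clampview",(.46,.24,.33)),("jar",(.503,-.03,.05)),("jarup",(.503,-.03,.25)),("bay",(.423,.264,.06)),("bayup",(.423,.264,.2)),("knob",(.529,.192,.055))]:
  for off in (0,np.pi):
    q=manip.solve_ik(p,down(az+off)); print(name,off,None if q is None else np.round(q,2))
for off in (0,np.pi):
  for d in (.5,1,1.6):
    q=manip.solve_ik((.529,.192,.055),down(az+off-d)); print(off,d,None if q is None else np.round(q,2))
```

```text
cam in tool [ 0.0704  0.0008 -0.1569] [[0.0, -0.97, -0.26], [1.0, -0.0, 0.0], [-0.0, -0.26, 0.97]] 60.17725876607687
clampview 0 [-0.29  0.16 -0.27  1.75  0.04  1.24  0.4 ]
clampview 3.141592653589793 [-1.61  0.38  1.38  1.78 -0.39  1.3  -2.3 ]
jar 0 [ 0.03  0.47 -0.02  2.05  0.02  0.62  0.97]
jar 3.141592653589793 [-0.7   0.67  0.9   2.07 -0.77  0.78 -1.48]
jarup 0 [-0.09  0.18  0.1   1.9  -0.02  1.06  1.  ]
jarup 3.141592653589793 [-0.93  0.33  1.14  1.92 -0.34  1.1  -1.82]
bay 0 [-0.4   0.46 -0.26  2.05  0.19  0.65  0.2 ]
bay 3.141592653589793 [-1.46  0.79  1.13  2.08 -0.94  0.91 -1.94]
bayup 0 [-0.37  0.24 -0.28  1.96  0.08  0.95  0.29]
bayup 3.141592653589793 [-1.63  0.6   1.37  1.99 -0.66  1.11 -2.14]
knob 0 [-0.24  0.55 -0.2   1.9   0.16  0.71  0.44]
knob 3.141592653589793 [-1.18  0.9   1.13  1.93 -0.99  1.01 -1.75]
0 0.5 [-0.31  0.54 -0.11  1.9   0.09  0.7   0.  ]
0 1 [-0.38  0.54 -0.02  1.9   0.02  0.7  -0.44]
0 1.6 [-0.46  0.54  0.08  1.91 -0.06  0.7  -0.96]
3.141592653589793 0.5 [-1.27  1.12  1.35  1.93 -1.2   1.22 -2.12]
3.141592653589793 1 [ 0.07  0.62 -0.6   1.89  0.49  0.78  2.32]
3.141592653589793 1.6 [-0.02  0.59 -0.48  1.89  0.39  0.75  1.8 ]
```

Run:
```python
from h import *
az=np.radians(56)
manip.move_pose((.44,.25,.27),down(az)); manip.sleep(.2)
import json
def snap(n):
    c=viewer.get_calibration("wrist"); im=viewer.get_image("wrist"); cv2.imwrite(f"pics/{n}.png",im[:,:,::-1])
    json.dump({k:np.array(v).tolist() for k,v in c.items()},open(f"pics/{n}.json","w"))
snap("wclamp"); state()
manip.move_pose((.49,-.02,.24),down(az)); manip.sleep(.2)
snap("wjar"); state()
```

```text
2.01 [0.4396 0.2508 0.2698] [-0.3 -0.2  0.2] [-0.04 -0.01 -0.07] 0.0917 0.0
 3.33 [ 0.4902 -0.0186  0.2401] [ 0.2  0.1 -0.1] [-0.07 -0.04  0.  ] 0.0918 0.0
```

View pics/wclamp.png

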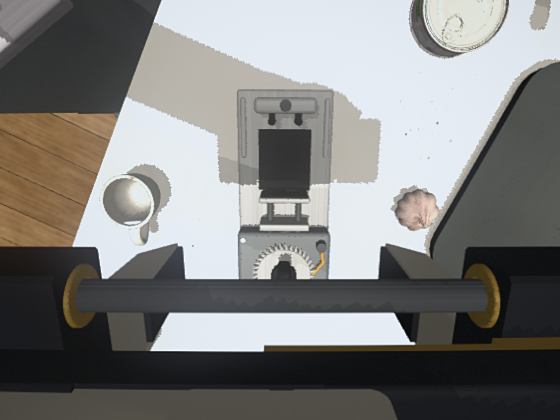

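View pics/wjar.png

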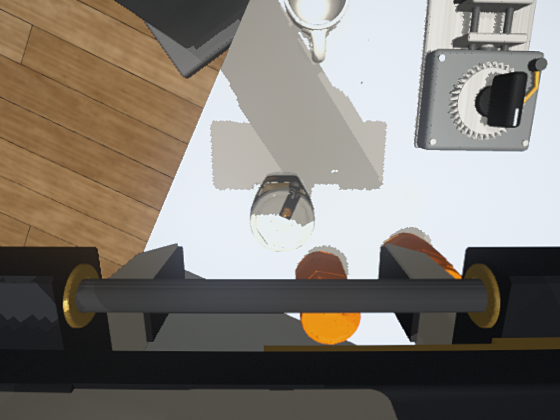

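In wclamp the foot end runs from (238,90) to (333,90) and the housing's near edge from (240,227) to (329,227). The knob is at (284,268). In wjar the lid is centred near (282,220) with the clasp toward (290,200). The housing corners there are (428,50), (542,50), (536,150) and (415,148). I'll refine these by masks.

Run:
```python
from h import *
import json
L=lambda n:json.load(open(f"pics/{n}.json"))
C=L("wclamp");J=L("wjar");im=cv2.imread("pics/wjar.png")
print("foot end",plane(C,[(238,90),(333,90)],.008).round(4))
print("housing near C",plane(C,[(240,227),(329,227)],.034).round(4))
print("mat",plane(C,[(258,129),(311,129),(258,189),(311,189)],.008).round(4), plane(C,[(284.5,159)],.008))
print("housing J",plane(J,[(428,50),(542,50),(536,150),(415,148)],.034).round(4))
# lid: light low-saturation gray vs. white table -> edges; use hough on crop
g=cv2.cvtColor(im,cv2.COLOR_BGR2GRAY); crop=g[160:265,235:330]
print(cv2.HoughCircles(cv2.GaussianBlur(crop,(3,3),0),cv2.HOUGH_GRADIENT,1,20,param1=80,param2=12,minRadius=24,maxRadius=40))
for c in [(282,220)]: print("lid",plane(J,[c,(290,203),(286,217)],.099).round(4))
z=cv2.resize(im[160:265,235:330],None,fx=5,fy=5,interpolation=cv2.INTER_CUBIC)
h=cv2.resize(cv2.imread("pics/wclamp.png")[80:280,225:345],None,fx=2.6,fy=2.6,interpolation=cv2.INTER_CUBIC)
o=np.zeros((530,800,3),np.uint8);o[:525,:475]=z;o[:520,480:792]=h
cv2.imwrite("pics/crop2.png",o)
```

```text
foot end [[0.3344 0.2652 0.008 ]
 [0.3928 0.3521 0.008 ]]
housing near C [[0.4594 0.1822 0.034 ]
 [0.5158 0.2662 0.034 ]]
mat [[0.3814 0.2594 0.008 ]
 [0.4148 0.3092 0.008 ]
 [0.4382 0.2199 0.008 ]
 [0.473  0.2718 0.008 ]] [[0.4262458  0.26546255 0.008     ]]
housing J [[0.4608 0.1679 0.034 ]
 [0.5203 0.2592 0.034 ]
 [0.6041 0.2155 0.034 ]
 [0.5342 0.1137 0.034 ]]
[[[44.5 61.5 30.5]]]
lid [[ 0.5063 -0.0273  0.099 ]
 [ 0.4976 -0.0134  0.099 ]
 [ 0.506  -0.023   0.099 ]]
```

View pics/crop2.png

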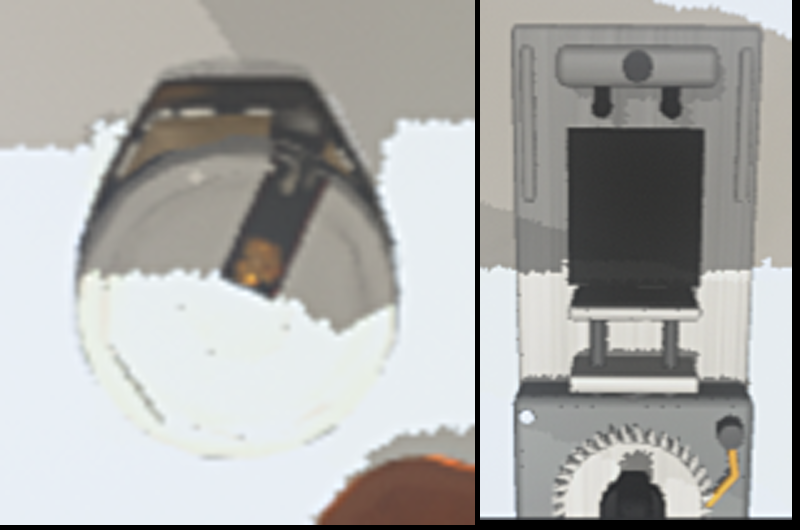

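The crop confirms the lid centre at (282.8,219.5), with the clasp strap about 20° off image-up. Closing the fingers along clamp y (azimuth 56°) therefore misses the clasp. The foot end is at row 89.6, between columns 237.3 and 333.5. Now I'll grasp the jar.

Run:
```python
from h import *
import json
C=json.load(open("pics/wclamp.json"));J=json.load(open("pics/wjar.json"))
lid=plane(J,[(282.8,219.5)],.099)[0]; print(lid)
e=plane(C,[(237.3,89.6),(333.5,89.6)],.008); az=np.arctan2(*(e[1]-e[0])[1::-1]); x=np.array([np.sin(az),-np.cos(az)])
print("az",np.degrees(az),"bay",e.mean(0)[:2]+.078*x)
az=np.radians(56.1)
o=down(az)
manip.move_pose((lid[0],lid[1],.15),o)
manip.servo_line((lid[0],lid[1],.046),vel=.1); state("down")
effector.close(f_grip=30); state("grip")
p=manip.current_tool_pos()
manip.servo_line((p[0],p[1],.125),vel=.12); manip.sleep(.2); state("lift")
manip.move_pose((.428,.265,.125),o); manip.sleep(.3); state("over bay")
c=viewer.get_calibration("wrist"); im=viewer.get_image("wrist"); cv2.imwrite("pics/wbay.png",im[:,:,::-1])
json.dump({k:np.array(v).tolist() for k,v in c.items()},open("pics/wbay.json","w"))
cv2.imwrite("pics/sbay.png",viewer.get_image("side")[:,:,::-1])
```

```text
[ 0.5063109  -0.02651609  0.099     ]
az 56.13490515751429 bay [0.42797105 0.26532298]
down 4.97 [ 0.507  -0.0265  0.0466] [-0.7  0.  -0.1] [-0.03  0.01  0.05] 0.092 0.0
grip 5.58 [ 0.5061 -0.0271  0.0461] [-2.  -1.8  4.3] [-0.51  0.39  0.03] 0.0605 30.0
lift 6.59 [ 0.5053 -0.0271  0.1241] [ 0.8 -0.3 -4.2] [-0.06  0.04 -0.04] 0.0603 30.0
over bay 8.05 [0.4286 0.264  0.125 ] [-0.5 -0.  -3.9] [0.01 0.01 0.05] 0.0605 30.0
```

View pics/wbay.png

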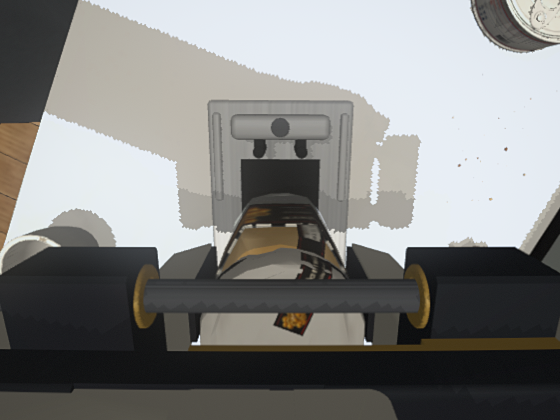

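The picture shows the jar hanging between the fingers over the bay, with the foot end running from (208,101) to (353,101). The ribs are at (260,150) and (301,150).

Run:
```python
from h import *
import json
C=json.load(open("pics/wbay.json"));C0=json.load(open("pics/wclamp.json"))
im=cv2.cvtColor(cv2.imread("pics/wbay.png"),cv2.COLOR_BGR2GRAY).astype(int)
print(im[94:108,270],im[130,200:216],im[130,346:360], im[152:166,280])
e=plane(C,[(208,101),(353,101)],.008);print(e); az=np.arctan2(*(e[1]-e[0])[1::-1]); x=np.array([np.sin(az),-np.cos(az)])
print("az",np.degrees(az),np.linalg.norm(e[1]-e[0]),"bay",e.mean(0)[:2]+.078*x)
# position along x of mat front edge, jaw rear edge etc in clamp frame with bay=(.428,.265)
x=np.array([np.sin(np.radians(56.1)),-np.cos(np.radians(56.1))])
cx=lambda c,px,z:((plane(c,px,z)[:,:2]-[.428,.2653])@x).round(4)
print("mat front wbay",cx(C,[(280,159)],.008),"wclamp",cx(C0,[(284,128.8),(284,189.5)],.008))
print("rib top",cx(C,[(260,150),(301,150)],.04),"jaw top edge sprung wclamp",cx(C0,[(284,80+307/2.6)],.044),"housing top edge",cx(C0,[(284,80+398/2.6)],.034),"knob",plane(C0,[(284.5,268)],.086))
```

```text
[185 185 184 184 186 186 137 123 130 141 149 149 148 149] [183 183 183 184 183 183 185 180 149 120 135 149 145 122 137 145] [143 129 138 148 136 130 162 186 186 184 184 183 184 184] [145 144 145 145 145 147 145  90  42  39  42  42  41  41]
[[0.33377581 0.26463404 0.008     ]
 [0.39269164 0.35195249 0.008     ]]
az 55.99152385863657 0.10533559701988164 bay [0.4278922  0.26466665]
mat front wbay [-0.0356] wclamp [-0.0356  0.0343]
rib top [-0.0455 -0.0455] jaw top edge sprung wclamp [0.0363] housing top edge [0.0796] knob [[0.5098839  0.20871245 0.086     ]]
```

View pics/sbay.png

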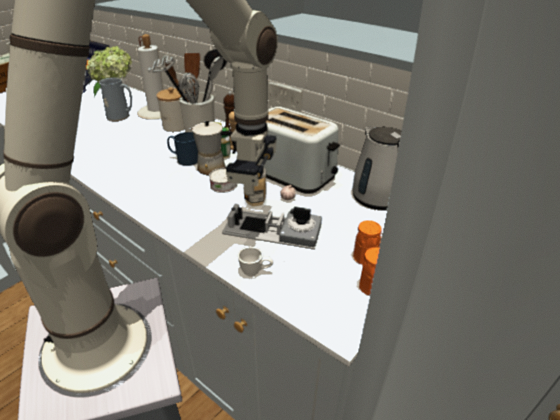

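The side view shows the jar held upright above the clamp with the bystanders undisturbed. The bay is at (0.428, 0.265), consistent to about 1 mm. Now I'll lower the jar.

Run:
```python
from h import *
x=np.array([np.sin(np.radians(56.1)),-np.cos(np.radians(56.1))])
t=np.r_[np.array([.428,.265])-.0015*x,0]
cmd=t+np.r_[-.0004,.0008,0]
manip.servo_line(cmd+[0,0,.075],vel=.12); manip.sleep(.1); state()
manip.servo_line(cmd+[0,0,.057],vel=.06); manip.sleep(.1); state("low")
f0=manip.current_force()[2]
z=.057
while z>.050:
    z-=.001; manip.servo_line(cmd+[0,0,z],vel=.02); manip.sleep(.05)
    if manip.current_force()[2]>f0+2: break
state(f"contact cmd {z:.3f}")
effector.open_jaws(); manip.sleep(.1); state("open")
p=manip.current_tool_pos()
manip.servo_line((p[0],p[1],.16),vel=.15)
k=np.array([.428,.265])+.128*x; print("knob",k)
# back off to view jar+knob
v=np.array([.428,.265])+.07*x
manip.move_pose((v[0],v[1],.24),down(np.radians(56.1))); manip.sleep(.2);state()
import json
c=viewer.get_calibration("wrist"); im=viewer.get_image("wrist"); cv2.imwrite("pics/wplaced.png",im[:,:,::-1])
json.dump({k:np.array(v).tolist() for k,v in c.items()},open("pics/wplaced.json","w"))
```

```text
8.82 [0.4271 0.2671 0.0758] [ 0.4  0.2 -2.9] [ 0.   -0.02  0.  ] 0.0603 30.0
low 9.37 [0.4264 0.2667 0.057 ] [ 0.8  0.3 -3.3] [-0.03  0.02 -0.03] 0.0603 30.0
contact cmd 0.054 10.27 [0.4265 0.2667 0.0541] [-0.3 -0.6 -0.9] [-0.08 -0.03  0.02] 0.0605 30.0
open 11.07 [0.4263 0.2666 0.054 ] [ 0.7 -0.3 -0.2] [-0.08 -0.01 -0.01] 0.0919 0.0
knob [0.53424157 0.19360863]
 12.64 [0.4843 0.2264 0.2383] [-0.7  0.1  0.3] [-0.03 -0.   -0.01] 0.0915 0.0
```

View pics/wplaced.png

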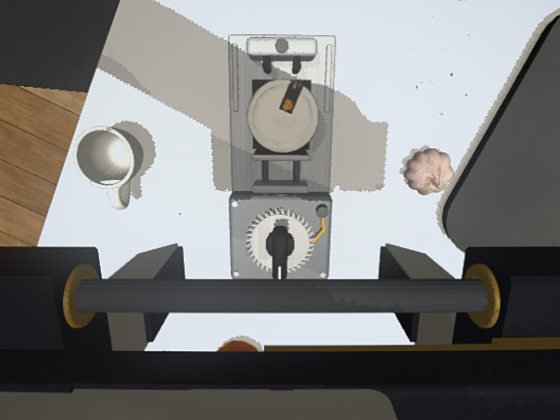

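The jar stands upright in the bay with its lid at (283,116). The knob axis shows at (280,242) and the pawl at (321,211), with nothing disturbed. Next I'll grip the knob and turn it in small logged steps.

```bash
cat >> h.py <<'E'
AZ=np.radians(56.1)
def yaw():
    y=R.from_quat(manip.current_tcp_rot()).as_matrix()[:,1]; return AZ-np.arctan2(y[1],y[0])
def turn(p,a,wait=.04,show=True):
    manip.servo_line(p,ori=down(AZ-a),vel=.15); manip.sleep(wait)
    t=[];
    for _ in range(3): t.append(manip.current_wrist_torque()[2]); manip.sleep(.01)
    r=(round(a,3),round(float(yaw()),3),round(float(np.mean(t)),3),round(manip.current_finger_gap(),4))
    if show: print(*r)
    return r
E
python3 - <<'E'
from h import *
import json
P=json.load(open("pics/wplaced.json")); print("wheel",plane(P,[(280,242)],.042),"lid",plane(P,[(283,116)],.107))
k=np.array([.534,.1936])
manip.move_pose((k[0],k[1],.12),down(AZ))
manip.servo_line((k[0],k[1],.055),vel=.12); manip.sleep(.15); state("at knob"); 
p=manip.current_tool_pos()
effector.close(f_grip=45); manip.sleep(.1); state("grip"); print(yaw())
p=manip.current_tool_pos().copy(); p[2]=.055; np.save("p.npy",p)
t0=manip.current_clock()
for a in np.arange(.035,.36,.035): turn(p,a)
print(manip.current_clock()-t0); state()
E
```

```text
wheel [[0.53204857 0.19318136 0.042     ]] lid [[0.42837241 0.26586615 0.107     ]]
at knob 14.12 [0.5349 0.194  0.0562] [ 0.1  0.3 -0.6] [-0.01 -0.03  0.03] 0.092 0.0
grip 15.42 [0.5327 0.1916 0.0548] [-3.9 -3.6  4.2] [-0.72  0.62 -0.18] 0.0137 45.0
0.001665263436742559
0.035 0.034 0.035 0.0136
0.07 0.069 0.044 0.0138
0.105 0.104 0.058 0.0137
0.14 0.139 -0.152 0.0143
0.175 0.174 0.025 0.0138
0.21 0.209 0.03 0.0135
0.245 0.244 0.021 0.0136
0.28 0.279 0.111 0.0137
0.315 0.314 -0.166 0.0135
0.35 0.349 0.019 0.0139
3.1666000000000007
 18.58 [0.5328 0.1917 0.0549] [  3.4   2.  -12.6] [ 0.41 -0.91  0.01] 0.0139 45.0
```

Run:
```python
from h import *
p=np.load("p.npy"); t0=manip.current_clock()
for a in np.arange(.385,.74,.035):
    r=turn(p,a,.06)
    if r[2]>.24: break
print(manip.current_clock()-t0); state()
```

```text
0.385 0.384 0.035 0.0138
0.42 0.419 0.069 0.0134
0.455 0.454 0.045 0.0135
0.49 0.489 -0.158 0.0133
0.525 0.524 0.025 0.0137
0.56 0.559 0.048 0.0138
0.595 0.594 0.026 0.0138
0.63 0.629 0.059 0.0138
0.665 0.664 -0.2 0.0138
0.7 0.699 -0.018 0.0137
0.735 0.734 0.079 0.0136
3.6666999999999987
 22.25 [0.5331 0.1918 0.0549] [  5.9   1.9 -13.3] [ 0.41 -1.01  0.04] 0.0136 45.0
```

Run:
```python
from h import *
p=np.load("p.npy"); t0=manip.current_clock()
def shot(a): cv2.imwrite(f"pics/t{int(round(a*1000))}_side.png",viewer.get_image("side")[:,:,::-1]); cv2.imwrite(f"pics/t{int(round(a*1000))}_scene.png",viewer.get_image("scene")[:,:,::-1])
shot(.735)
for a in np.arange(.77,.92,.035):
    r=turn(p,a,.06); 
    if r[2]>.27: break
shot(a)
print(manip.current_clock()-t0); state()
a=cv2.imread("pics/t735_side.png")[190:235,235:290]; b=cv2.imread("pics/t910_side.png")
z=cv2.resize(a,None,fx=6,fy=6); z2=cv2.resize(b[190:235,235:290],None,fx=6,fy=6)
s=cv2.imread("pics/t910_scene.png")[180:290,240:330]; z3=cv2.resize(s,None,fx=4,fy=4)
o=np.zeros((540,700,3),np.uint8); o[:270,:330]=z;o[270:,:330]=z2;o[:440,335:695]=z3
cv2.imwrite("pics/turn.png",o)
```

```text
0.77 0.769 0.078 0.0142
0.805 0.804 0.058 0.0138
0.84 0.84 -0.118 0.014
0.875 0.874 0.044 0.0142
0.91 0.909 0.09 0.0139
1.8667000000000016
 24.12 [0.5332 0.1919 0.0549] [  5.8   1.8 -12.9] [ 0.37 -1.12  0.1 ] 0.0141 45.0
```

Run:
```python
from h import *
p=np.load("p.npy"); t0=manip.current_clock()
def shot(a): cv2.imwrite(f"pics/t{int(round(a*1000))}_side.png",viewer.get_image("side")[:,:,::-1]); cv2.imwrite(f"pics/t{int(round(a*1000))}_scene.png",viewer.get_image("scene")[:,:,::-1])
for a in np.arange(.945,1.07,.035):
    r=turn(p,a,.1)
    if r[2]>.3: break
shot(a); state()
# track jar in scene and side between saved frames
for n,(x,y,w,h) in (("side",(240,190,40,45)),("scene",(250,195,70,85))):
    fs=[cv2.imread(f"pics/t{k}_{n}.png",0) for k in (735,910,int(round(a*1000)))]
    m=np.zeros_like(fs[0]); m[y:y+h,x:x+w]=255
    pts=cv2.goodFeaturesToTrack(fs[0],25,.03,3,mask=m)
    q1,s1,_=cv2.calcOpticalFlowPyrLK(fs[0],fs[1],pts,None,winSize=(9,9)); q2,s2,_=cv2.calcOpticalFlowPyrLK(fs[1],fs[2],q1,None,winSize=(9,9))
    print(n); print(np.hstack([pts[:,0],q1[:,0]-pts[:,0],q2[:,0]-q1[:,0]]).round(1))
```

```text
0.945 0.944 0.114 0.014
0.98 0.978 0.161 0.0139
1.015 1.014 -0.017 0.0139
1.05 1.048 0.189 0.0139
 25.72 [0.5333 0.1919 0.0549] [  6.4   1.3 -13.9] [ 0.34 -1.09  0.24] 0.0139 45.0
side
[[ 2.41e+02  2.28e+02 -1.00e-01 -1.00e-01 -1.00e-01 -1.00e-01]
 [ 2.43e+02  1.90e+02 -1.30e+00 -2.00e-01 -1.00e-01 -0.00e+00]
 [ 2.40e+02  2.20e+02  0.00e+00  4.00e-01 -0.00e+00  0.00e+00]
 [ 2.79e+02  2.13e+02 -1.90e+00 -1.00e+00 -2.30e+00 -1.80e+00]
 [ 2.48e+02  1.92e+02 -1.50e+00 -3.00e-01 -0.00e+00 -0.00e+00]
 [ 2.70e+02  2.20e+02 -4.00e-01 -2.00e-01 -7.00e-01 -1.00e-01]
 [ 2.79e+02  2.16e+02 -1.40e+00 -1.00e+00 -1.30e+00 -6.00e-01]
 [ 2.65e+02  2.15e+02 -1.30e+00 -2.00e-01 -1.00e-01  0.00e+00]
 [ 2.40e+02  1.96e+02 -1.20e+00 -1.00e-01 -1.00e-01 -0.00e+00]
 [ 2.63e+02  2.10e+02 -1.20e+00 -4.00e-01 -0.00e+00  0.00e+00]
 [ 2.76e+02  2.11e+02 -1.30e+00 -7.00e-01 -2.60e+00 -2.50e+00]
 [ 2.60e+02  1.97e+02 -6.00e-01 -1.00e+00  1.00e-01 -0.00e+00]
 [ 2.40e+02  2.06e+02 -8.00e-01  1.00e-01 -0.00e+00  0.00e+00]
 [ 2.64e+02  1.92e+02 -8.00e-01 -3.10e+00  1.00e-01 -2.40e+00]
 [ 2.73e+02  2.15e+02 -1.40e+00 -
[... 1542 characters left out ...]
0e+00]
 [ 2.56e+02  2.77e+02  0.00e+00  0.00e+00 -0.00e+00  0.00e+00]
 [ 3.00e+02  2.64e+02 -4.00e-01  1.60e+00 -4.00e-01  1.70e+00]
 [ 2.62e+02  2.23e+02 -3.00e-01  8.00e-01 -1.00e-01 -0.00e+00]
 [ 3.03e+02  2.74e+02 -5.00e-01  2.40e+00 -3.00e-01  1.40e+00]
 [ 2.73e+02  2.23e+02 -3.00e-01  1.00e+00 -0.00e+00  0.00e+00]
 [ 2.75e+02  2.63e+02 -0.00e+00  0.00e+00  0.00e+00 -0.00e+00]
 [ 2.67e+02  2.30e+02 -5.00e-01  1.30e+00  0.00e+00  0.00e+00]
 [ 2.60e+02  2.19e+02  2.00e-01 -8.00e-01  1.20e+00 -1.30e+00]
 [ 2.68e+02  2.61e+02 -0.00e+00 -0.00e+00  0.00e+00 -0.00e+00]
 [ 2.67e+02  2.35e+02 -4.00e-01  1.10e+00  0.00e+00  1.00e-01]
 [ 2.88e+02  2.64e+02  0.00e+00  0.00e+00  0.00e+00 -0.00e+00]]
```

The tracking shows the jar moved with the jaw until a command of about 0.9 and has been still since, so it is against the stop. The click at about 1.0 was the first from there, so one more is needed.

Run:
```python
from h import *
p=np.load("p.npy"); prev=-1
for a in np.r_[1.085,1.12,1.15,1.165,1.18,1.195,1.21,1.225]:
    r=turn(p,a,.1)
    if a>1.13 and r[2]<prev-.12: break   # click dropped
    prev=r[2]
state(); cv2.imwrite("pics/t2_side.png",viewer.get_image("side")[:,:,::-1])
```

```text
1.085 1.083 0.225 0.0135
1.12 1.118 0.257 0.0138
1.15 1.148 0.258 0.0138
1.165 1.163 0.322 0.0134
1.18 1.178 0.337 0.0141
1.195 1.193 0.324 0.0137
1.21 1.208 0.322 0.0136
1.225 1.223 0.316 0.0138
 28.72 [0.5334 0.1918 0.0549] [  7.3   1.7 -14.2] [ 0.33 -1.21  0.38] 0.0138 45.0
```

Run:
```python
from h import *
f=[cv2.imread(f"pics/{k}_side.png",0) for k in ("t735","t910","t1050","t2")]
m=np.zeros_like(f[0]); m[205:232,262:287]=255
p0=cv2.goodFeaturesToTrack(f[2],30,.02,2,mask=m)
def fl(i,j): 
    q,s,_=cv2.calcOpticalFlowPyrLK(f[i],f[j],p0,None,winSize=(9,9)); return q[:,0]-p0[:,0]
t=np.hstack([p0[:,0],fl(2,1),fl(2,3)]).round(2)
print(t[np.argsort(t[:,0])])
```

```text
[[ 2.62e+02  2.09e+02  4.00e-02 -5.00e-02  1.00e-02  4.00e-02]
 [ 2.62e+02  2.15e+02  7.00e-02 -6.00e-02 -4.00e-02 -2.60e-01]
 [ 2.64e+02  2.15e+02  8.00e-02 -3.00e-02 -3.00e-02 -1.50e-01]
 [ 2.65e+02  2.25e+02  3.30e-01 -4.20e-01 -5.60e-01  9.60e-01]
 [ 2.66e+02  2.21e+02  4.40e-01  1.00e-01 -8.60e-01  8.00e-02]
 [ 2.66e+02  2.15e+02  1.40e-01 -2.00e-02 -1.90e-01 -2.30e-01]
 [ 2.67e+02  2.30e+02  2.90e-01 -4.30e-01 -6.00e-02  3.20e-01]
 [ 2.69e+02  2.18e+02  8.30e-01  2.10e-01 -8.00e-01 -4.00e-01]
 [ 2.71e+02  2.16e+02  1.14e+00  1.70e-01 -1.27e+00 -2.50e-01]
 [ 2.72e+02  2.23e+02  5.60e-01  1.40e-01 -1.15e+00 -1.70e-01]
 [ 2.74e+02  2.09e+02  2.54e+00  2.99e+00 -3.06e+00 -3.06e+00]
 [ 2.75e+02  2.25e+02  7.80e-01  1.10e-01 -1.05e+00 -1.40e-01]
 [ 2.76e+02  2.15e+02  1.28e+00  5.00e-02 -1.25e+00 -9.00e-02]
 [ 2.76e+02  2.05e+02  3.26e+00  1.99e+00 -3.26e+00 -2.72e+00]
 [ 2.78e+02  2.19e+02  6.60e-01 -0.00e+00 -9.00e-01  3.00e-02]
 [ 2.80e+02  2.25e+02  4.00e-02  3.00e-02 -1.00e-02 -1.30e-01]
 [ 2.82e+02  2.30e+02  1.00e-02 -3.00e-02 -6.00e-02 -2.70e-01]
 [ 2.83e+02  2.22e+02  1.00e-02 -0.00e+00 -1.00e-02 -1.00e-01]
 [ 2.84e+02  2.18e+02  3.00e-02 -2.00e-02 -5.00e-02 -2.00e-02]
 [ 2.85e+02  2.16e+02  1.00e-02  1.00e-02 -2.00e-02 -0.00e+00]]
```

Run:
```python
from h import *
p=np.load("p.npy"); effector.close(f_grip=60); prev=turn(p,1.225,.1)[2]
for a in (1.24,1.255):
    r=turn(p,a,.12)
    if r[2]<prev-.1: break
    prev=r[2]
state()
```

```text
1.225 1.223 0.318 0.0136
1.24 1.238 0.372 0.0135
1.255 1.253 0.369 0.0135
 30.14 [0.5335 0.1918 0.0549] [  7.3   0.3 -13.7] [ 0.32 -1.25  0.38] 0.0135 60.1
```

Run:
```python
from h import *
import json
effector.open_jaws(); state("open")
p=np.load("p.npy")
manip.servo_line((p[0],p[1],.13),vel=.15)
manip.move_pose((.4843,.2264,.2383),down(AZ)); manip.sleep(.2); state()
c=viewer.get_calibration("wrist"); im=viewer.get_image("wrist"); cv2.imwrite("pics/wafter.png",im[:,:,::-1])
json.dump({k:np.array(v).tolist() for k,v in c.items()},open("pics/wafter.json","w"))
a=cv2.imread("pics/wplaced.png")[20:285,215:350];b=im[20:285,215:350,::-1]
cv2.imwrite("pics/ba.png",cv2.resize(np.hstack([a,b]),None,fx=2.25,fy=2.25,interpolation=cv2.INTER_CUBIC))
```

```text
open 31.43 [0.5327 0.1916 0.055 ] [-0.7  0.1  0.6] [-0.08  0.08  0.01] 0.0918 0.0
 33.26 [0.4841 0.226  0.2373] [-0.2  0.7 -0.2] [-0.02  0.01  0.01] 0.0913 0.0
```

View pics/ba.png

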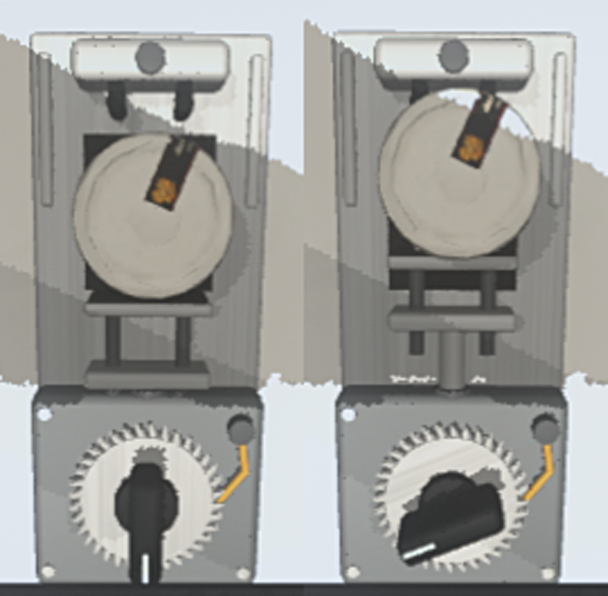

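The picture pair shows the jar upright against the stop jaw with the jaw on it, and the knob turned about 65–70° clockwise. The white pointer runs from (437,543) to (403,557) in the right half. I'll measure its angle.

Run:
```python
from h import *
import json
Aft=json.load(open("pics/wafter.json"));Bef=json.load(open("pics/wplaced.json"))
im={0:cv2.imread("pics/wplaced.png"),1:cv2.imread("pics/wafter.png")}
for i,c in ((0,Bef),(1,Aft)):
    # white pointer: bright pixels enclosed in dark bar
    g=cv2.resize(cv2.cvtColor(im[i],cv2.COLOR_BGR2GRAY)[225:280,250:310],None,fx=4,fy=4,interpolation=cv2.INTER_CUBIC)
    n,l,s,ce=cv2.connectedComponentsWithStats((g>110).astype(np.uint8))
    for k in range(1,n):
        x,y,w,h,a=s[k]
        if 60<a<1500 and x>0 and y>0:
            yy,xx=np.where(l==k); v=cv2.fitLine(np.c_[xx,yy].astype(np.float32),cv2.DIST_L2,0,.01,.01).ravel()
            q=[(250+(v[2]+t*v[0]+.5)/4-.5,225+(v[3]+t*v[1]+.5)/4-.5) for t in (-15,15)]
            P=plane(c,q,.086); d=P[1]-P[0]; ang=np.degrees(AZ-np.pi/2-np.arctan2(d[1],d[0]))
            print(i,"px",np.round(ce[k]/4+[250,225],1),a,"knob deg (mod180)",round(ang%180,1),"rad",round(np.radians(ang%180),3))
    # bar long edges from dark mask
    m=(g<38).astype(np.uint8); 
x=np.array([np.sin(AZ),-np.cos(AZ)])
cx=lambda c,X,y,z:round(float((plane(c,[(215+X/2.25,20+y/2.25)],z)[0,:2]-[.428,.265])@x),4)
print("jaw/plate lower edges before",cx(Bef,148,317,.044),cx(Bef,148,388,.044)," after",cx(Aft,148,271,.044),cx(Aft,148,330,.044))
q=[(215+(X-304)/2.25,20+y/2.25) for X,y in ((437,543),(403,557))]
P=plane(Aft,q,.086);d=P[1]-P[0];print("manual",(AZ-np.pi/2-np.arctan2(d[1],d[0]))%np.pi)
```

```text
0 px [279.5 272.7] 662 knob deg (mod180) 0.0 rad 0.0
jaw/plate lower edges before 0.0424 0.0737  after 0.0231 0.0482
manual 1.1547365989635106
```

The knob rests at about 1.16 rad by both the pointer and the carriage travel (25.5 mm). That is the second click past contact (1.22 less the rest-back). The spring is compressed about 6 mm, so the hold is roughly 11 N, which is firm. Handing in.

```bash
python3 -c "
from h import *
state(); print(manip.hand_in())"
```

```text
33.31 [0.4841 0.2261 0.2375] [ 0.  -0.3  0.4] [-0.02 -0.01  0.03] 0.0918 0.0
the job is handed in; nothing more can be done
None
```

The job is handed in at 33.3 s: the honey jar stands upright in the clamp bay against the stop jaw, and by my measurements the knob rests two clicks past contact with a hold of about 11 N. I didn't see the last click directly; I inferred it from the knob angle and the jaw travel. The knob is released, the robot is clear, and I moved nothing else.

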